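# Fetch the vial rack from the drawer and hold it out level

## Robot

A 7-joint arm with a two-finger parallel gripper is mounted at the origin on the work surface. World frame = base frame: x ahead of the robot, y to its left, z up, the work surface at z = 0. Lengths are in mm, angles in rad, forces in N, time in s.
With the tool pointing down it reaches from about 400 to 900 mm from the base axis. Payload 5.6 kg.
Tool frame: the origin (TCP) lies midway between the tips of the shut fingers; the grasp point (between the pads) lies 19 mm behind it; z points along the fingers, y is the line along which they close (so a half turn about z gives the same grasp; the last joint's range is limited). The gripper opens to 92 mm and grips with 3 to 60 N. Pads are 20 mm wide; open, the fingers measure 128 mm over their backs; the gripper's body (75 mm by 189 mm) begins 69 mm behind the grasp point.
Start: joints at [1.107, 0.468, -0.012, 1.603, 0.006, 1.071, -0.056], TCP at [265.48, -593.321, 214.592] pointing down, gripper open.
Joint ranges: [-2.53, 2.53], [-0.31, 2.02], [-1.57, 1.55], [0.28, 2.44], [-1.29, 4.43], [0.15, 1.84], [-2.92, 2.92]. Speed limits (rad/s): [2.57, 2.57, 3.14, 3.14, 3.14, 3.14, 3.14].

## Interface

Orientations are given as a unit quaternion [w, x, y, z].
In Python, from plant import sensors, imaging, workorder gives the robot as it stands.
- The arm moves only by the shell command python3 -m jog 'ROWS'. ROWS is JSON, a list of rows, each an object of numbers: "grip": the opening, from 0 (shut) to 1 (fully open); "x", "y", "z": the shift along the world's x, y, z in m; "twist": the turn about the world's z in degrees. A call has exactly 10 rows; each row shifts and turns the commanded pose from where the row before left it; what a row does not reach is not made up. A row lasts 1/12 s, in which the tool goes at most 41.7 mm and 7.16 degrees, less where a joint would pass 70% of its speed; a pose out of reach is approached as far as the arm can. A call with a gripper value outside its range is refused whole. The fingers move at their own pace and stop on an object; the grip force is fixed at half the most. Time passes only in rows, so rows that do not move let the fingers close, or fill a call up. It gives the time, the measured TCP pose, the force, the opening and the grip force at its end, in the units of the state.
- sensors.state(): the state, without advancing time (a new reading comes with each control period).
- imaging.read_camera(name): name is "side" or "top"; returns the picture (384x512x3 uint8, blue, green, red); there is no depth.
- imaging.camera_info(name): a dict with "K" (3x3 intrinsics, pixels), "dist_coeffs" ([k1, k2, p1, p2, k3] as OpenCV has them; the pictures are not rectified), "rvec" (rotation vector, rad) and "tvec" (3), from world to camera coordinates, as OpenCV has them. Camera axes: x right, y down, z forward; pixel columns grow to the right and rows downward; lengths in mm; the calibration is good to about 2 mm. A picture is of the moment at which its call begins. camera_info takes no time and is no camera call.
- workorder.finish_job(): hands the job in; it is judged then, once.
The state is a dict: "clock": time; "joint_pos": joint angles; "joint_vel": joint speeds; "joint_torque": joint torques, N m; "eef_pos": TCP position; "ee_rot": TCP orientation; "ft_force": force on the tool from outside, world axes, zero at the start; "wrist_torque": the same for the moment, N m; "gripper_width": finger opening in mm; "grasp_force": force on a finger pad.
Only numpy, scipy, OpenCV 4.12 (cv2) and the standard library are available. Lean on these libraries where they do the work, as an engineer would, in place of code of your own. Each camera call takes 0.05 s, during which the arm holds its last target. There are 200 camera calls.

## Task

The drawer of the bench-top cabinet stands ajar: pull it all the way open by its handle, take the blue vial rack by the steel handle over its top, and lift it out, keeping it level, until the whole rack is well clear above the top of the cabinet. Finish holding it there, level and still, for a colleague to take from you: do not put it down or let go, keep all six vials in their places, leave the drawer open, and leave the yellow slide box in the drawer and the other things on the bench as they are.

Things in the scene. Friction and masses are not known exactly. Their poses are not given: they have to be found in the camera images.
- drawer (a joint): How far the grey-fronted drawer is out of its white steel cabinet (fixed; 300 deep, 360 wide, 140 high, front towards the robot; dishes and a notebook, up to 45 high, on the back half of its top), in m: 0 shut, 0.20 at its stop. Slides along drawer_handle's own -x; needs a pull of 1.5 N plus 5 N per m/s and stays where it is left.
- drawer_handle (a point): Middle of the drawer's steel bar handle: a round bar 10 thick and 130 long, level and parallel to the front (this point's y), its centre line 38 out from the front's face (gap of 33 behind it) and 112 above the bench (28 below the cabinet's top); a 10 thick stalk joins each end, 60 either side of the middle, to the front. The front is 15 thick and 116 high, its top edge 136 above the bench. Axes: x level into the cabinet, z up. Moves with the drawer.
- drawer_floor (a point): On the drawer's floor (upper face, 26 above the bench), half-way across, where it meets the inner face of the front. Drawer space: 266 long (x), 316 wide (y); side and back walls 60 high from the drawer's underside, far below the rack's handle. Axes as drawer_handle's; moves with the drawer.
- rack_handle (a point): Middle of the vial rack's overhead steel handle, a straight level bar 12 wide (along the rack's y), 14 high and 114 long (along the rack's x), 84 above the rack's underside; free space under the bar down to the vial caps. Grip it across its 12 width, at its middle, which is over the centre of mass. x along the bar, z up.
- rack_center (a point): Centre of the vial rack, half-way up, 45 above its underside. Blue rack 116 long (x) x 88 wide (y) x 91 high: base plate 6 thick, pierced upper plate at 30 to 35, four posts, an upright of 5 x 12 at each end carrying the handle bar. It stands loose on the drawer's floor, bar roughly along the drawer's travel. With six vials it weighs 0.33 to 0.49 kg. Same axes as rack_handle.
- slide_box: Yellow plastic slide box, 87 x 36 x 34 high, loose on the drawer's floor beside the rack, on either side. Origin at the centre of its underside. Leave it in the drawer.
- beaker: Glass beaker, 68 across, 95 high, loose on the bench at the left. Origin at the centre of its underside. Leave alone.
- bottle: Amber bottle with blue cap, 68 across, 160 high, loose on the bench at the right. Origin at the centre of its underside. Leave alone.
- timer: White lab timer lying on the bench, 62 x 80 x 18 high. Origin at the centre of its underside. Leave alone.
- vial0_center (a point): Centre, half-way up, of one of the six capped amber vials, 23 across and 46 high (top 52 above the rack's underside), loose in its hole of the rack at x -36, y +27 of the rack; seated, it is 16 below rack_center.
- vial1_center (a point): Centre, half-way up, of one of the six capped amber vials, 23 across and 46 high (top 52 above the rack's underside), loose in its hole of the rack at x +0, y +27 of the rack; seated, it is 16 below rack_center.
- vial2_center (a point): Centre, half-way up, of one of the six capped amber vials, 23 across and 46 high (top 52 above the rack's underside), loose in its hole of the rack at x +36, y +27 of the rack; seated, it is 16 below rack_center.
- vial3_center (a point): Centre, half-way up, of one of the six capped amber vials, 23 across and 46 high (top 52 above the rack's underside), loose in its hole of the rack at x -36, y -27 of the rack; seated, it is 16 below rack_center.
- vial4_center (a point): Centre, half-way up, of one of the six capped amber vials, 23 across and 46 high (top 52 above the rack's underside), loose in its hole of the rack at x +0, y -27 of the rack; seated, it is 16 below rack_center.
- vial5_center (a point): Centre, half-way up, of one of the six capped amber vials, 23 across and 46 high (top 52 above the rack's underside), loose in its hole of the rack at x +36, y -27 of the rack; seated, it is 16 below rack_center.

How it is judged (in metres and radians):
On the way, in this order (a step that is already met when the one before it is completed fails the run):
1. the drawer is being pulled by its handle bar, 80 mm or more open (contact force between drawer_c5 and the fingers above 0.3 N and value of joint drawer above 0.08 m), for 0.1 s.
2. the drawer is pulled open to within 25 mm of its stop, the rack still standing in it (value of joint drawer above 0.175 m and z of rack_center in the frame of drawer_floor below 0.055 m), for 0.2 s.
At the end, for the whole second after the job is handed in: The fingers alone hold the rack by its handle bar, its underside 15 mm or more above the cabinet's top (centre over 200 mm above the bench), within 0.12 rad of level and still (30 mm/s, 0.15 rad/s); all six vials are seated; the drawer is open 150 mm or more, the slide box on its floor (height (world z) of rack_center above 0.2 m and angle between rack_center's own z axis and vertical below 0.12 rad and linear speed of vial_rack below 0.03 m/s and angular speed of vial_rack below 0.15 rad/s and contact force between vial_rack_c68 and the fingers above 1 N and contact force between vial_rack and cabinet below 0.2 N and value of joint drawer above 0.15 m and z of slide_box in the frame of drawer_floor below 0.01 m and distance between each of vial0_center, vial1_center, vial2_center, vial3_center, vial4_center, vial5_center and rack_center below 0.06 m and z of vial0_center in the frame of rack_center between -0.024 and -0.008 m and z of vial1_center in the frame of rack_center between -0.024 and -0.008 m and z of vial2_center in the frame of rack_center between -0.024 and -0.008 m and z of vial3_center in the frame of rack_center between -0.024 and -0.008 m and z of vial4_center in the frame of rack_center between -0.024 and -0.008 m and z of vial5_center in the frame of rack_center between -0.024 and -0.008 m); the arm keeps its last pose, push and grip.
It fails at once if the vial rack is tipped more than 0.3 rad (17 degrees) (angle between rack_center's own z axis and vertical above 0.3 rad).
It fails at once if the slide box is tipped or lifted (angle between slide_box's own z axis and vertical above 0.35 rad or z of slide_box in the frame of drawer_floor above 0.03 m).
It fails at once if the beaker on the bench is shifted more than 25 mm or tipped (distance of beaker from where it was at the start of the episode above 0.025 m or angle between beaker's own z axis and vertical above 0.35 rad).
It fails at once if the bottle on the bench is shifted more than 25 mm or tipped (distance of bottle from where it was at the start of the episode above 0.025 m or angle between bottle's own z axis and vertical above 0.35 rad).
It fails at once if the timer on the bench is shifted more than 25 mm or tipped (distance of timer from where it was at the start of the episode above 0.025 m or angle between timer's own z axis and vertical above 0.35 rad).
It also fails if it takes over 51 s, if anything falls off the work surface, if the arm or the gripper's body presses on something with over 40 N, if the wrist force passes 120 N, or if a joint passes its speed limit or range.

## Working session

There is one attempt and no reset: what is moved stays moved. The work goes in short steps, Python scripts to look and compute and a shell command to move; the robot and the scene stay as the last step left them, time stands still between calls to the robot, and variables do not carry over. Pictures are saved under pics/ and viewed, at most 10 in all, crops included, and the job is handed in when it is done.

```bash
mkdir -p pics; ls
python3 - <<'E'
from plant import sensors, imaging
import cv2
for n in("side","top"):
    cv2.imwrite(f"pics/{n}0.png",imaging.read_camera(n)); print(n,imaging.camera_info(n))
print(sensors.state())
E
```

```text
pics
side {'K': array([[355.28561846,   0.        , 250.16118633],
       [  0.        , 355.28561846, 193.44668495],
       [  0.        ,   0.        ,   1.        ]]), 'dist_coeffs': array([0.01610833, 0.        , 0.        , 0.        , 0.        ]), 'rvec': array([ 2.22802198, -0.06247432,  0.05626327]), 'tvec': array([-562.56981452,   86.68146779, 1054.53268951])}
top {'K': array([[456.07986554,   0.        , 262.34109195],
       [  0.        , 456.07986554, 194.91726255],
       [  0.        ,   0.        ,   1.        ]]), 'dist_coeffs': array([0.01302184, 0.        , 0.        , 0.        , 0.        ]), 'rvec': array([ 2.1460962 , -2.17272634,  0.10126548]), 'tvec': array([  11.66097532,  552.72480997, 1711.95073613])}
{'clock': 0.1, 'joint_pos': array([ 1.1069902 ,  0.46831381, -0.01160443,  1.60352169,  0.00602981,
        1.07139951, -0.05630192]), 'joint_vel': array([-0.00062071, -0.00354845, -0.00093086, -0.00160935, -0.00270424,
       -0.00135309, -0.0005542 ]), 'joint_torque': array([ 1.31001736e-03, -5.21646452e+01, -1.26653683e-02, -2.44365764e+01,
       -5.68025687e-02,  1.40436456e-02,  8.91900117e-05]), 'eef_pos': array([ 265.23998899, -592.84646959,  213.72365959]), 'ee_rot': array([-7.68754134e-04,  9.77951789e-01,  2.08829240e-01, -2.36345761e-04]), 'ft_force': array([-0.08770356, -0.64539418, -0.46168296]), 'wrist_torque': array([-0.05934855, -0.03178869,  0.03043707]), 'grasp_force': 0.0, 'gripper_width': 91.6321828945788}
```

View pics/side0.png

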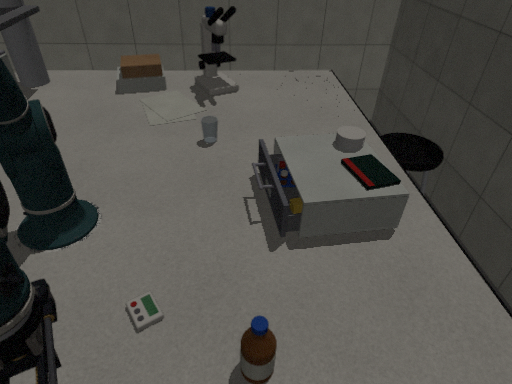

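View pics/top0.png

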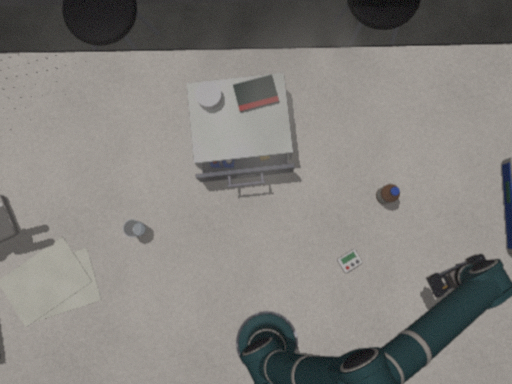

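Side view: the cabinet is around (330,185), the drawer front runs (262,140)–(295,230), and the handle is near (262,178). Top view: the cabinet spans (190–292, 75–165), the front is near row 172, the handle near (248,183), the bottle at (390,193), the timer at (349,261) and the beaker at (138,229).

```bash
cat > h.py <<'E'
import numpy as np, cv2
from plant import imaging, sensors
def ray(n,uv):
    c=imaging.camera_info(n); R=cv2.Rodrigues(c["rvec"])[0]
    p=cv2.undistortPoints(np.array(uv,float).reshape(-1,1,2),c["K"],c["dist_coeffs"]).reshape(-1,2)
    return -R.T@c["tvec"], np.c_[p,np.ones(len(p))]@R
def onz(n,uv,z):
    o,d=ray(n,uv); return o+d*((z-o[2])/d[:,2])[:,None]
def proj(n,P):
    c=imaging.camera_info(n); return cv2.projectPoints(np.array(P,float).reshape(-1,1,3),c["rvec"],c["tvec"],c["K"],c["dist_coeffs"])[0].reshape(-1,2)
def crop(img,x0,x1,y0,y1,s): return cv2.resize(img[y0:y1,x0:x1],None,fx=s,fy=s,interpolation=cv2.INTER_CUBIC)
E
python3 - <<'E'
from h import *
t=cv2.imread("pics/top0.png");s=cv2.imread("pics/side0.png")
a=crop(t,180,310,145,205,6); b=crop(s,235,335,125,245,4)
cv2.imwrite("pics/c1.png",cv2.convertScaleAbs(a,alpha=1.5)); cv2.imwrite("pics/c2.png",cv2.convertScaleAbs(b,alpha=1.8))
print("cab top corners",onz("top",[(188,84),(284,74),(195,162),(293,152)],140).round())
print("handle",onz("top",[(229,184),(269,181)],112).round())
E
```

```text
cab top corners [[ 955.  272.  140.]
 [ 987.  -81.  140.]
 [ 664.  245.  140.]
 [ 695. -109.  140.]]
handle [[586. 125. 112.]
 [595. -21. 112.]]
```

View pics/c1.png

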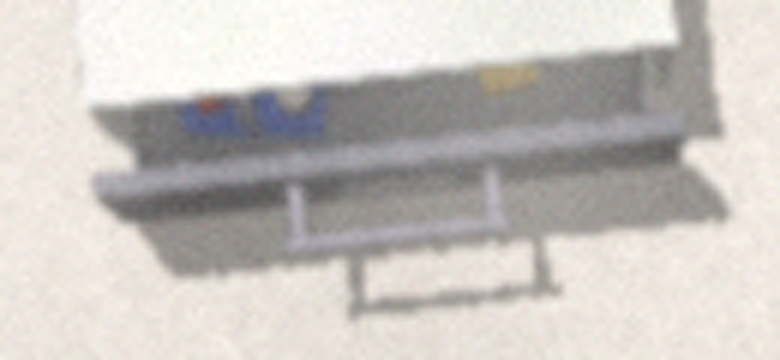

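View pics/c2.png

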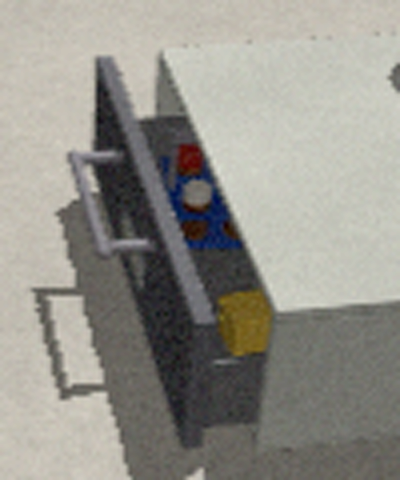

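```bash
cat >> h.py <<'E'
def tri(a,b):
    o1,d1=ray("top",[a]);o2,d2=ray("side",[b]);d1=d1[0]/np.linalg.norm(d1);d2=d2[0]/np.linalg.norm(d2)
    k=np.linalg.lstsq(np.c_[d1,-d2],o2-o1,rcond=None)[0];p=o1+k[0]*d1;q=o2+k[1]*d2
    return (p+q)/2,np.linalg.norm(p-q)
def tool():
    s=sensors.state(); w,x,y,z=s["ee_rot"]
    ya=np.array([2*(x*y-w*z),1-2*(x*x+z*z)])
    return s["clock"].round(2) if hasattr(s["clock"],'round') else s["clock"],s["eef_pos"].round(1),"yaxis deg",np.degrees(np.arctan2(ya[1],ya[0])).round(1),s["ft_force"].round(1),s["gripper_width"],s["grasp_force"]
E
python3 - <<'E'
from h import *
L=(180+296/6,145+243/6);Rr=(180+500/6,145+225/6)
l=tri(L,(235+75/4,125+157/4));r=tri(Rr,(235+107/4,125+248/4))
print(l,r)
h=onz("top",[L,Rr],112);d=h[1]-h[0];print(h.round(1),h.mean(0),np.linalg.norm(d))
n=np.array([-d[1],d[0]])/np.linalg.norm(d[:2]);print("into dir",n,np.degrees(np.arctan2(n[1],n[0])))
f=onz("top",[(180+90/6,145+105/6),(180+675/6,145+45/6)],140);m=(f[0]-f[1])[:2];print(f,np.degrees(np.arctan2(-m[0],m[1])))
print("gap handle-cab front",(f.mean(0)-h.mean(0))[:2]@n)
for nm,uv in(("bottle",(392,192)),("timer",(349,261)),("beaker",(140,228))): print(nm,onz("top",[uv],20)[0].round())
print(tool())
E
```

```text
(array([580.67341378, 123.84401687, 111.70967025]), np.float64(1.0872679035389845)) (array([ 5.92168846e+02, -4.72188828e-01,  1.14034310e+02]), np.float64(5.924604873185862))
[[ 5.801e+02  1.238e+02  1.120e+02]
 [ 5.895e+02 -4.000e-01  1.120e+02]] [584.77175694  61.70817072 112.        ] 124.56779038009935
into dir [0.99716778 0.07520915] 4.313239793095437
[[ 661.81294402  245.14609902  140.        ]
 [ 693.41345055 -107.22670778  140.        ]] 5.124530447815705
gap handle-cab front 93.12387409779151
bottle [ 559. -491.   20.]
timer [ 299. -319.   20.]
beaker [433. 474.  20.]
(0.1, array([ 265.2, -592.8,  213.7]), 'yaxis deg', np.float64(-65.9), array([-0.1, -0.6, -0.5]), 91.6321828945788, 0.0)
```

```bash
python3 -m jog '[{"grip":0.28,"x":0.016,"y":0.0325,"z":0.002,"twist":3.55},{"grip":0.28,"x":0.016,"y":0.0325,"z":0.002,"twist":3.55},{"grip":0.28,"x":0.016,"y":0.0325,"z":0.002,"twist":3.55},{"grip":0.28,"x":0.016,"y":0.0325,"z":0.002,"twist":3.55},{"grip":0.28,"x":0.016,"y":0.0325,"z":0.002,"twist":3.55},{"grip":0.28,"x":0.016,"y":0.0325,"z":0.002,"twist":3.55},{"grip":0.28,"x":0.016,"y":0.0325,"z":0.002,"twist":3.55},{"grip":0.28,"x":0.016,"y":0.0325,"z":0.002,"twist":3.55},{"grip":0.28,"x":0.016,"y":0.0325,"z":0.002,"twist":3.55},{"grip":0.28,"x":0.016,"y":0.0325,"z":0.002,"twist":3.55}]'
python3 -m jog '[{"grip":0.28,"x":0.016,"y":0.0325,"z":-0.002,"twist":3.55},{"grip":0.28,"x":0.016,"y":0.0325,"z":-0.002,"twist":3.55},{"grip":0.28,"x":0.016,"y":0.0325,"z":-0.002,"twist":3.55},{"grip":0.28,"x":0.016,"y":0.0325,"z":-0.002,"twist":3.55},{"grip":0.28,"x":0.016,"y":0.0325,"z":-0.002,"twist":3.55},{"grip":0.28,"x":0.016,"y":0.0325,"z":-0.002,"twist":3.55},{"grip":0.28,"x":0.016,"y":0.0325,"z":-0.002,"twist":3.55},{"grip":0.28,"x":0.016,"y":0.0325,"z":-0.002,"twist":3.55},{"grip":0.28,"x":0.016,"y":0.0325,"z":-0.002,"twist":3.55},{"grip":0.28}]'
python3 -c "from h import *;print(tool())"
```

```text
clock: 0.93
eef_pos: [425.7, -266.6, 234.6]
ee_rot: [-0.0, 0.867, 0.498, -0.0]
ft_force: [0.0, -0.7, -0.1]
gripper_width: 27.2
grasp_force: 0.0
(0.9333, array([ 425.7, -266.6,  234.6]), 'yaxis deg', np.float64(-30.2), array([ 0. , -0.7, -0.1]), 27.21814044695973, 0.0)$[9]: bad value
```

```bash
python3 -m jog '[{"grip":0.28,"x":0.016,"y":0.033,"z":-0.003,"twist":3.5},{"grip":0.28,"x":0.016,"y":0.033,"z":-0.003,"twist":3.5},{"grip":0.28,"x":0.016,"y":0.033,"z":-0.003,"twist":3.5},{"grip":0.28,"x":0.016,"y":0.033,"z":-0.003,"twist":3.5},{"grip":0.28,"x":0.016,"y":0.033,"z":-0.003,"twist":3.5},{"grip":0.28,"x":0.016,"y":0.033,"z":-0.003,"twist":3.5},{"grip":0.28,"x":0.016,"y":0.033,"z":-0.003,"twist":3.5},{"grip":0.28,"x":0.016,"y":0.033,"z":-0.003,"twist":3.5},{"grip":0.28,"x":0.016,"y":0.033,"z":-0.003,"twist":3.5},{"grip":0.28,"x":0.016,"y":0.033,"z":-0.003,"twist":3.5}]'
python3 - <<'E'
from h import *
print(tool())
s=imaging.read_camera("side")
print(proj("side",[sensors.state()["eef_pos"],[585,62,112]]))
cv2.imwrite("pics/c3.png",cv2.convertScaleAbs(crop(s,190,340,80,240,4)[:600],alpha=1.6))
E
```

```text
clock: 1.77
eef_pos: [585.8, 63.2, 204.1]
ee_rot: [-0.0, 0.677, 0.736, -0.0]
ft_force: [0.6, -0.6, -0.6]
gripper_width: 25.5
grasp_force: 0.0
(1.7667, array([585.8,  63.2, 204.1]), 'yaxis deg', np.float64(4.8), array([ 0.6, -0.6, -0.6]), 25.539816961046387, 0.0)
[[257.99623278 147.13826621]
 [256.50143487 175.36062386]]
```

View pics/c3.png

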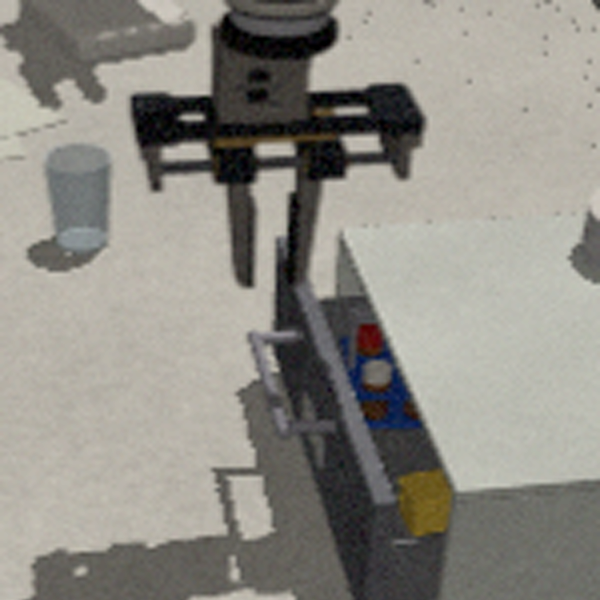

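The gripper (fingertips at crop (240,280) and (295,275)) stands above the bar middle (270,385). I'll lower straight down.

```bash
python3 -m jog '[{"grip":0.28,"x":0,"y":0,"z":-0.012,"twist":0},{"grip":0.28,"x":0,"y":0,"z":-0.012,"twist":0},{"grip":0.28,"x":0,"y":0,"z":-0.012,"twist":0},{"grip":0.28,"x":0,"y":0,"z":-0.012,"twist":0},{"grip":0.28,"x":0,"y":0,"z":-0.012,"twist":0},{"grip":0.28,"x":0,"y":0,"z":-0.012,"twist":0},{"grip":0.28,"x":0,"y":0,"z":-0.012,"twist":0},{"grip":0.28,"x":0,"y":0,"z":-0.012,"twist":0},{"grip":0.28,"x":0,"y":0,"z":-0.012,"twist":0},{"grip":0.28,"x":0,"y":0,"z":-0.003,"twist":0}]'
python3 -m jog '[{"grip":0.2,"x":0,"y":0,"z":0,"twist":0},{"grip":0.1,"x":0,"y":0,"z":0,"twist":0},{"grip":0,"x":0,"y":0,"z":0,"twist":0},{"grip":0,"x":0,"y":0,"z":0,"twist":0},{"grip":0,"x":0,"y":0,"z":0,"twist":0},{"grip":0,"x":0,"y":0,"z":0,"twist":0},{"grip":0,"x":0,"y":0,"z":0,"twist":0},{"grip":0,"x":0,"y":0,"z":0,"twist":0},{"grip":0,"x":0,"y":0,"z":0,"twist":0},{"grip":0,"x":0,"y":0,"z":0,"twist":0}]'
```

```text
clock: 2.65
eef_pos: [584.2, 61.4, 91.1]
ee_rot: [-0.001, 0.678, 0.735, -0.001]
ft_force: [-0.6, -0.7, -0.2]
gripper_width: 25.6
grasp_force: 0.0
clock: 3.48
eef_pos: [586.0, 61.9, 94.1]
ee_rot: [0.0, 0.678, 0.735, 0.0]
ft_force: [1.8, 1.4, 1.6]
gripper_width: 9.0
grasp_force: 30.0
```

```bash
python3 -m jog '[{"grip":0,"x":-0.003,"y":0,"z":0,"twist":0},{"grip":0,"x":-0.006,"y":-0.0005,"z":0,"twist":0},{"grip":0,"x":-0.008,"y":-0.0007,"z":0,"twist":0},{"grip":0,"x":-0.008,"y":-0.0007,"z":0,"twist":0},{"grip":0,"x":-0.008,"y":-0.0007,"z":0,"twist":0},{"grip":0,"x":-0.008,"y":-0.0007,"z":0,"twist":0},{"grip":0,"x":-0.008,"y":-0.0007,"z":0,"twist":0},{"grip":0,"x":-0.008,"y":-0.0007,"z":0,"twist":0},{"grip":0,"x":-0.008,"y":-0.0007,"z":0,"twist":0},{"grip":0,"x":-0.008,"y":-0.0007,"z":0,"twist":0}]'
python3 -m jog '[{"grip":0,"x":-0.008,"y":-0.0007,"z":0,"twist":0},{"grip":0,"x":-0.008,"y":-0.0007,"z":0,"twist":0},{"grip":0,"x":-0.008,"y":-0.0007,"z":0,"twist":0},{"grip":0,"x":-0.008,"y":-0.0007,"z":0,"twist":0},{"grip":0,"x":-0.008,"y":-0.0007,"z":0,"twist":0},{"grip":0,"x":-0.008,"y":-0.0007,"z":0,"twist":0},{"grip":0,"x":-0.008,"y":-0.0007,"z":0,"twist":0},{"grip":0,"x":-0.008,"y":-0.0007,"z":0,"twist":0},{"grip":0,"x":-0.006,"y":-0.0005,"z":0,"twist":0},{"grip":0,"x":-0.003,"y":0,"z":0,"twist":0}]'
```

```text
clock: 4.32
eef_pos: [511.7, 54.8, 94.0]
ee_rot: [0.001, 0.678, 0.735, -0.0]
ft_force: [1.9, -1.3, 6.1]
gripper_width: 9.1
grasp_force: 30.0
clock: 5.15
eef_pos: [438.1, 47.8, 94.0]
ee_rot: [0.001, 0.678, 0.735, -0.001]
ft_force: [2.2, -4.9, 6.1]
gripper_width: 8.8
grasp_force: 30.0
```

```bash
python3 -m jog '[{"grip":0,"x":-0.002,"y":-0.0002,"z":0,"twist":0},{"grip":0,"x":-0.002,"y":-0.0002,"z":0,"twist":0},{"grip":0,"x":-0.002,"y":-0.0002,"z":0,"twist":0},{"grip":0,"x":-0.002,"y":-0.0002,"z":0,"twist":0},{"grip":0,"x":-0.001,"y":0,"z":0,"twist":0},{"grip":0,"x":-0.001,"y":0,"z":0,"twist":0},{"grip":0,"x":0,"y":0,"z":0,"twist":0},{"grip":0,"x":0,"y":0,"z":0,"twist":0},{"grip":0,"x":0,"y":0,"z":0,"twist":0},{"grip":0,"x":0,"y":0,"z":0,"twist":0}]'
python3 - <<'E'
from h import *
s=imaging.read_camera("side");t=imaging.read_camera("top")
cv2.imwrite("pics/side1.png",s);cv2.imwrite("pics/top1.png",t)
a=crop(t,185,305,100,235,4);b=crop(s,190,290,100,235,4)
cv2.imwrite("pics/c4.png",cv2.convertScaleAbs(np.hstack([a[:,:480],b[:,:320]]),alpha=1.6))
E
```

```text
clock: 5.98
eef_pos: [428.7, 46.8, 94.0]
ee_rot: [0.001, 0.679, 0.735, -0.001]
ft_force: [-0.1, -3.6, 8.5]
gripper_width: 8.9
grasp_force: 30.0
```

View pics/c4.png

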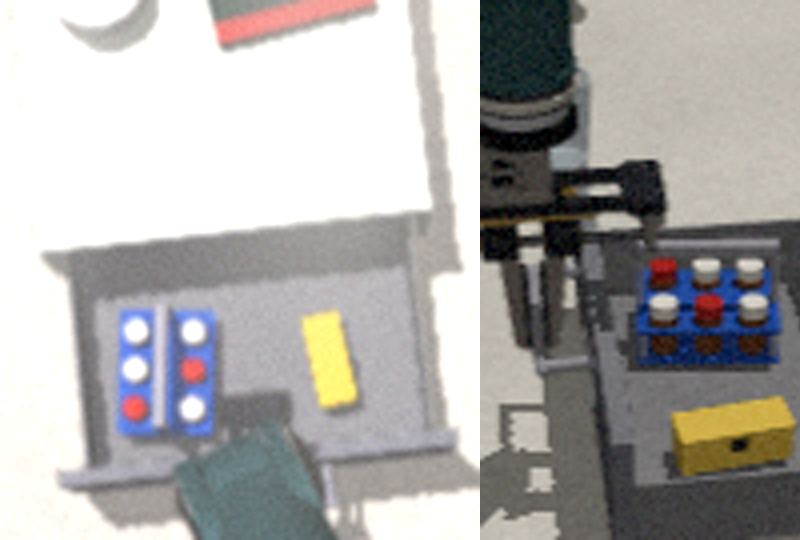

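Run:
```python
from h import *
px=lambda q:[(185+x/4,100+y/4) for x,y in q]
v=onz("top",px([(135,331),(135,369),(133,408),(195,331),(193,369),(193,408)]),78);print(v.round(),v.mean(0).round(1))
b=onz("top",px([(160,305),(160,428)]),117);print("bar",b.round(1),b.mean(0).round(1))
for r in (v[0]-v[2],v[3]-v[5],b[0]-b[1]): print(np.degrees(np.arctan2(r[1],r[0])).round(1),np.linalg.norm(r).round(1))
s=cv2.imread("pics/side1.png")
# side: bar ends crop (645,243),(778,243) -> x-480
e=[(190+(645-480)/4,100+244/4),(190+(778-480)/4,100+243/4)]
print("side bar",onz("side",e,112).round(1))
```

```text
[[595. 166.  78.]
 [560. 166.  78.]
 [523. 168.  78.]
 [595. 110.  78.]
 [559. 112.  78.]
 [523. 112.  78.]] [559.1 139.3  78. ]
bar [[613.7 139.1 117. ]
 [501.2 139.4 117. ]] [557.4 139.2 117. ]
-1.6 72.1
-1.8 72.0
-0.2 112.5
side bar [[510.8 145.  112. ]
 [617.1 142.7 112. ]]
```

Top view: rack with the bar at crop (160,305)–(160,428), i.e. mid ≈ (558,139,110) mm, confirmed by the caps and the side view; the slide box is at (330,360), the drawer is fully open. I'll release the bar and rise.

```bash
python3 -m jog '[{"grip":0.28,"x":0,"y":0,"z":0,"twist":0},{"grip":0.28,"x":0,"y":0,"z":0,"twist":0},{"grip":0.28,"x":0,"y":0,"z":0,"twist":0},{"grip":0.28,"x":0,"y":0,"z":0,"twist":0},{"grip":0.28,"x":0,"y":0,"z":0.01,"twist":0},{"grip":0.28,"x":0,"y":0,"z":0.02,"twist":0},{"grip":0.28,"x":0,"y":0,"z":0.025,"twist":0},{"grip":0.28,"x":0,"y":0,"z":0.025,"twist":0},{"grip":0.28,"x":0,"y":0,"z":0.025,"twist":0},{"grip":0.28,"x":0,"y":0,"z":0.02,"twist":0}]'
python3 -c "
from h import *
print(tool(),sensors.state()['joint_pos'].round(2))"
```

```text
clock: 6.92
eef_pos: [429.5, 49.1, 220.9]
ee_rot: [0.0, 0.678, 0.735, 0.0]
ft_force: [0.4, -0.9, -0.6]
gripper_width: 25.4
grasp_force: 0.0
(6.9167, array([429.5,  49.1, 220.9]), 'yaxis deg', np.float64(4.6), array([ 0.4, -0.9, -0.6]), 25.36991028638929, 0.0) [ 0.39  0.14 -0.62  2.07  0.1   0.96 -0.2 ]
```

```bash
python3 -m jog '[{"grip":0.28,"x":0.01,"y":0.007,"z":0,"twist":6},{"grip":0.28,"x":0.01,"y":0.007,"z":0,"twist":6},{"grip":0.28,"x":0.01,"y":0.007,"z":0,"twist":6},{"grip":0.28,"x":0.01,"y":0.007,"z":0,"twist":6},{"grip":0.28,"x":0.01,"y":0.007,"z":0,"twist":6},{"grip":0.28,"x":0.01,"y":0.007,"z":0,"twist":6},{"grip":0.4,"x":0.01,"y":0.007,"z":0,"twist":6},{"grip":0.5,"x":0.01,"y":0.007,"z":0,"twist":6},{"grip":0.5,"x":0.01,"y":0.007,"z":0,"twist":6},{"grip":0.5,"x":0.01,"y":0.007,"z":0,"twist":6}]'
python3 -m jog '[{"grip":0.5,"x":0.006,"y":0.004,"z":0,"twist":5},{"grip":0.5,"x":0.006,"y":0.004,"z":0,"twist":5},{"grip":0.5,"x":0.006,"y":0.004,"z":0,"twist":5},{"grip":0.5,"x":0.006,"y":0.004,"z":0,"twist":5},{"grip":0.5,"x":0.006,"y":0.004,"z":0,"twist":4},{"grip":0.5,"x":0,"y":0,"z":-0.01,"twist":0},{"grip":0.5,"x":0,"y":0,"z":-0.01,"twist":0},{"grip":0.5,"x":0,"y":0,"z":-0.01,"twist":0},{"grip":0.5,"x":0,"y":0,"z":-0.01,"twist":0},{"grip":0.5,"x":0,"y":0,"z":-0.01,"twist":0}]'
python3 - <<'E'
from h import *
print(tool())
s=imaging.read_camera("side");t=imaging.read_camera("top")
a=crop(t,185,285,100,235,4);b=crop(s,190,290,80,215,4)
cv2.imwrite("pics/c5.png",cv2.convertScaleAbs(np.hstack([a,b]),alpha=1.6))
p=sensors.state()["eef_pos"]; print((proj("side",[p])-[190,80])*4+[400,0],(proj("top",[p])-[185,100])*4)
E
```

```text
clock: 7.75
eef_pos: [529.5, 119.1, 219.1]
ee_rot: [-0.0, 0.217, 0.976, -0.0]
ft_force: [-0.6, 0.2, 0.3]
gripper_width: 46.1
grasp_force: 0.0
clock: 8.58
eef_pos: [558.8, 138.2, 167.2]
ee_rot: [-0.001, 0.013, 1.0, -0.0]
ft_force: [-0.2, 0.1, 0.2]
gripper_width: 45.9
grasp_force: 0.0
(8.5833, array([558.8, 138.2, 167.2]), 'yaxis deg', np.float64(88.6), array([-0.2,  0.1,  0.2]), 45.860033210404296, 0.0)
[[625.47828119 268.01145087]] [[156.04196503 359.11729534]]
```

View pics/c5.png

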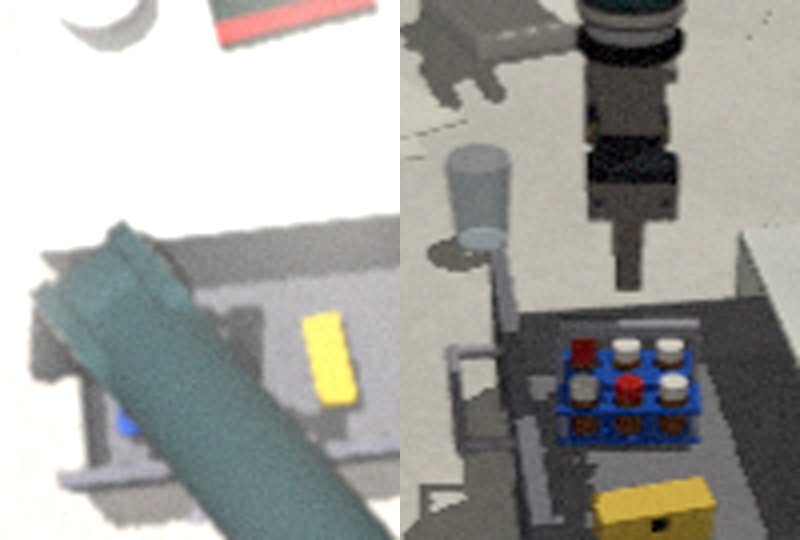

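The finger (crop (627,280)) stands above the bar's middle (631,325). Next I descend and close.

```bash
python3 -m jog '[{"grip":0.5,"x":0.001,"y":0.001,"z":-0.01,"twist":0},{"grip":0.5,"x":0,"y":0,"z":-0.01,"twist":0},{"grip":0.5,"x":0,"y":0,"z":-0.01,"twist":0},{"grip":0.5,"x":0,"y":0,"z":-0.01,"twist":0},{"grip":0.5,"x":0,"y":0,"z":-0.01,"twist":0},{"grip":0.5,"x":0,"y":0,"z":-0.01,"twist":0},{"grip":0.5,"x":0,"y":0,"z":-0.008,"twist":0},{"grip":0.5,"x":0,"y":0,"z":-0.006,"twist":0},{"grip":0.4,"x":0,"y":0,"z":0,"twist":0},{"grip":0.3,"x":0,"y":0,"z":0,"twist":0}]'
python3 -m jog '[{"grip":0.26,"x":0,"y":0,"z":0,"twist":0},{"grip":0.22,"x":0,"y":0,"z":0,"twist":0},{"grip":0.18,"x":0,"y":0,"z":0,"twist":0},{"grip":0.14,"x":0,"y":0,"z":0,"twist":0},{"grip":0.1,"x":0,"y":0,"z":0,"twist":0},{"grip":0,"x":0,"y":0,"z":0,"twist":0},{"grip":0,"x":0,"y":0,"z":0,"twist":0},{"grip":0,"x":0,"y":0,"z":0,"twist":0},{"grip":0,"x":0,"y":0,"z":0,"twist":0},{"grip":0,"x":0,"y":0,"z":0,"twist":0}]'
```

```text
clock: 9.52
eef_pos: [560.4, 139.8, 94.4]
ee_rot: [-0.0, 0.012, 1.0, 0.0]
ft_force: [-0.0, -0.1, 0.2]
gripper_width: 34.7
grasp_force: 0.0
clock: 10.35
eef_pos: [560.8, 140.5, 95.1]
ee_rot: [0.0, 0.012, 1.0, 0.001]
ft_force: [-0.4, 4.5, 4.8]
gripper_width: 11.9
grasp_force: 30.0
```

Gripped at 11.9 mm. I'll lift slowly.

```bash
python3 -m jog '[{"grip":0,"x":0,"y":0,"z":0.001,"twist":0},{"grip":0,"x":0,"y":0,"z":0.002,"twist":0},{"grip":0,"x":0,"y":0,"z":0.003,"twist":0},{"grip":0,"x":0,"y":0,"z":0.005,"twist":0},{"grip":0,"x":0,"y":0,"z":0.006,"twist":0},{"grip":0,"x":0,"y":0,"z":0.006,"twist":0},{"grip":0,"x":0,"y":0,"z":0.006,"twist":0},{"grip":0,"x":0,"y":0,"z":0.006,"twist":0},{"grip":0,"x":0,"y":0,"z":0.004,"twist":0},{"grip":0,"x":0,"y":0,"z":0.002,"twist":0}]'
python3 - <<'E'
from h import *
print(tool())
s=imaging.read_camera("side")
cv2.imwrite("pics/c6.png",cv2.convertScaleAbs(crop(s,200,320,80,230,4),alpha=1.6))
E
```

```text
clock: 11.18
eef_pos: [560.9, 139.8, 136.6]
ee_rot: [0.001, 0.012, 1.0, 0.0]
ft_force: [0.8, 0.1, -4.8]
gripper_width: 11.7
grasp_force: 30.0
(11.1833, array([560.9, 139.8, 136.6]), 'yaxis deg', np.float64(88.6), array([ 0.8,  0.1, -4.8]), 11.686467059222087, 29.999048709869385)
```

View pics/c6.png

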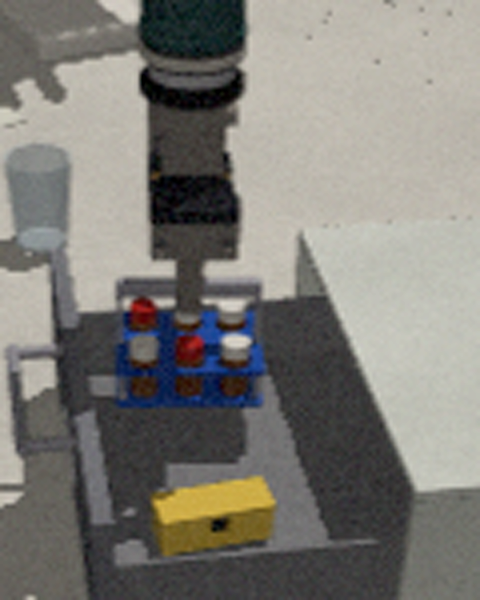

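The rack hangs level in the grip (bar row 285, base row 400), with all six vials seated. I'll raise it the rest of the way.

```bash
python3 -m jog '[{"grip":0,"x":0,"y":0,"z":0.003,"twist":0},{"grip":0,"x":0,"y":0,"z":0.006,"twist":0},{"grip":0,"x":0,"y":0,"z":0.008,"twist":0},{"grip":0,"x":0,"y":0,"z":0.008,"twist":0},{"grip":0,"x":0,"y":0,"z":0.008,"twist":0},{"grip":0,"x":0,"y":0,"z":0.008,"twist":0},{"grip":0,"x":0,"y":0,"z":0.008,"twist":0},{"grip":0,"x":0,"y":0,"z":0.008,"twist":0},{"grip":0,"x":0,"y":0,"z":0.008,"twist":0},{"grip":0,"x":0,"y":0,"z":0.008,"twist":0}]'
python3 -m jog '[{"grip":0,"x":0,"y":0,"z":0.008,"twist":0},{"grip":0,"x":0,"y":0,"z":0.008,"twist":0},{"grip":0,"x":0,"y":0,"z":0.008,"twist":0},{"grip":0,"x":0,"y":0,"z":0.008,"twist":0},{"grip":0,"x":0,"y":0,"z":0.008,"twist":0},{"grip":0,"x":0,"y":0,"z":0.008,"twist":0},{"grip":0,"x":0,"y":0,"z":0.006,"twist":0},{"grip":0,"x":0,"y":0,"z":0.004,"twist":0},{"grip":0,"x":0,"y":0,"z":0.003,"twist":0},{"grip":0,"x":0,"y":0,"z":0.001,"twist":0}]'
python3 -m jog '[{"grip":0,"x":0,"y":0,"z":0,"twist":0},{"grip":0,"x":0,"y":0,"z":0,"twist":0},{"grip":0,"x":0,"y":0,"z":0,"twist":0},{"grip":0,"x":0,"y":0,"z":0,"twist":0},{"grip":0,"x":0,"y":0,"z":0,"twist":0},{"grip":0,"x":0,"y":0,"z":0,"twist":0},{"grip":0,"x":0,"y":0,"z":0,"twist":0},{"grip":0,"x":0,"y":0,"z":0,"twist":0},{"grip":0,"x":0,"y":0,"z":0,"twist":0},{"grip":0,"x":0,"y":0,"z":0,"twist":0}]'
python3 - <<'E'
from h import *
print(tool())
s=imaging.read_camera("side")
cv2.imwrite("pics/c7.png",cv2.convertScaleAbs(crop(s,200,340,60,210,4),alpha=1.6))
E
```

```text
clock: 12.07
eef_pos: [560.4, 139.7, 209.4]
ee_rot: [0.0, 0.012, 1.0, -0.0]
ft_force: [-0.5, 0.1, -4.6]
gripper_width: 11.7
grasp_force: 30.0
clock: 12.9
eef_pos: [560.6, 139.7, 271.0]
ee_rot: [0.0, 0.012, 1.0, 0.0]
ft_force: [0.2, -0.4, -4.3]
gripper_width: 11.5
grasp_force: 30.0
clock: 13.73
eef_pos: [560.5, 139.7, 270.6]
ee_rot: [0.0, 0.012, 1.0, 0.0]
ft_force: [0.0, -0.1, -3.8]
gripper_width: 11.6
grasp_force: 30.0
(13.7333, array([560.5, 139.7, 270.6]), 'yaxis deg', np.float64(88.6), array([ 0. , -0.1, -3.8]), 11.595886434503695, 29.999033510684967)
```

View pics/c7.png

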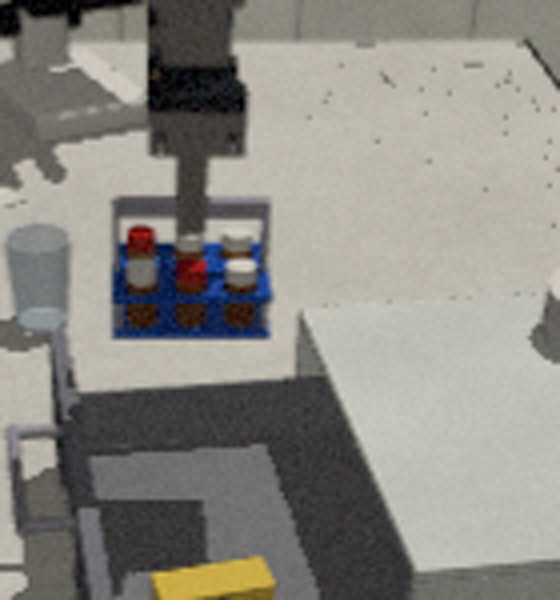

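The rack is level (base row 335) and high above the cabinet, with six vials in place, the drawer open and the box still in it. Handing the job in.

```bash
python3 -c "from plant import workorder;print(workorder.finish_job())"
```

```text
the job is handed in; nothing more can be done
None
```

I pulled the drawer fully open and lifted the rack out by its handle. I handed the job in with the rack held level and still, about 245 mm above the bench at its centre, with all six vials seated, the drawer left open and the slide box in it; no verdict was shown.

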